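# Load the capsule coffee machine

### The job

Get the coffee machine ready to brew: press the button on top of its head so that the capsule drawer springs out, drop the large capsule, foil lid up, into the round seat until its rim lies flat on the drawer, and push the drawer back in until it clicks and stays shut. Work gently: press the button, the capsule and the drawer no harder than a firm finger would (about 2 kg), do not slam the drawer, and leave the cup under the spout and the other things on the counter where they stand.

Things in the scene. Friction and masses are not known exactly. Their poses are not given: they have to be found in the camera images.
- machine: cream capsule coffee machine, fixed, 125 wide, 320 deep, 248 high: foot with drip grille (top 28 up, reaching 50 in front of the head), column, overhanging head. Origin on the counter below the middle of the head's front face; x points from front to back, the way the drawer is pushed home; z up. Takes up to 25 N from the robot, drawer and button included
- bay_mouth (a point): middle of the lower edge of the head's lid, above the drawer's bay, on the head's front face, 220.5 mm above the counter. Whatever stands more than 8 mm above the drawer's deck strikes this edge. The head's flat lid above is 236 mm above the counter; 180 mm behind the front face the water tank's lid is 248 mm up. Axes as the machine's
- release (a joint): round charcoal button on the head's lid, 34 across, and latch tooth in one; pressed straight down. In m: 0 up, 0.010 down at its rubber stop. Spring 2.5 N at rest, 6 N fully down; with the latch's friction about 6 N are needed. It frees the drawer at about 0.0065. As the drawer is pushed home the button dips by itself by 0.006 and snaps up when the drawer latches
- release_top (a point): centre of the button's top face, 247 mm above the counter when up, 98 mm behind the head's front face
- drawer (a joint): capsule drawer, in m: 0 latched home, 0.078 fully out along the machine's -x. A spring pushes it out (2.5 N out, 5.5 N home), so it comes back unless latched. Pushed home slowly it takes 3 N at first, up to 11 N from 22 to 11 mm before home (latch on its ramp), then 7 N; it clicks as it reaches 0; a stiff rubber stop is at -0.0015. Over 0.2 m/s inwards is slamming
- drawer_front (a point): centre of the outer face of the drawer's charcoal front plate, 197 mm above the counter. Plate 90 wide, 50 high (172 to 222 mm above the counter), 10 thick; latched, its outer face is 16 mm in front of the head's front face. Axes as the machine's: push along +x
- drawer_seat (a point): centre of the round seat, level with the drawer's deck, 212 mm above the counter: a through hole 47 across with a chamfered edge in a flat deck 80 wide, 9 thick, 54 mm behind the front plate's outer face (the plate stands 10 mm above the deck). Drawer out: 40 mm in front of the head's front face; shut: inside the head
- capsule: the large capsule, brown plastic, about 20 g, standing on the counter foil lid up. Origin at the centre of its underside, z up. 36 high; body 44.4 across from 12 to 31 mm up, tapering to 35 at the foot; rim 54 across, 31 to 36 mm up, foil on top. Seated, its rim lies on the deck and its origin is 31 mm below it. It may be pressed into the seat with up to 25 N
- small_capsule: a small capsule of another system, 37 across, 25 high, standing on its foot; does not fit; leave alone. Origin under its centre
- jar: white sugar jar with a wooden lid, 68 across, 88 high; leave alone. Origin under its centre
- cup: sea-green cup, 68 across, 66 high, on the drip grille under the spout; leave alone. Origin under its centre
- bowls: two stacked sea-green fluted bowls, 150 across, 88 high; leave alone. Origin under their centre
- plates: stack of four sea-green fluted plates, 200 across, 48 high; leave alone. Origin under their centre
- plant: small plant in a ribbed white pot, pot 85 across and 70 high, leaves to about 180 high; leave alone. Origin under its centre
- teaspoon: steel teaspoon, 145 long, 7 high, lying on the counter; leave alone. Origin at its middle, x along it towards the bowl
Mind the look-alikes: they are no part of the job. What is shaped like the capsule but red is not meant.

How it is judged (in metres and radians):
On the way, in this order (a step that is already met when the one before it is completed fails the run):
1. the release is pressed and the drawer has sprung fully out (value of joint drawer above 0.072 m), for 0.2 s.
2. the large capsule is fully seated in the drawer, foil lid up, with the drawer out (z of capsule in the frame of drawer_seat between -0.0335 and -0.029 m and horizontal distance between capsule and drawer_seat below 0.004 m and angle between capsule's own z axis and vertical below 0.08 rad and value of joint drawer above 0.06 m), for 0.2 s.
3. the drawer is pushed home and latched (value of joint each of drawer, release below 0.002 m), for 0.2 s.
At the end, for the whole second after the job is handed in: The drawer is latched home (within 2 mm of its latched place) and the button is up (within 2 mm), with the large capsule seated in the drawer: foil lid up (tilt under 0.08 rad), its rim down on the deck within 2 mm and its centre within 4 mm of the seat's centre (all of step 3 and velocity of joint drawer below 0.01 m/s and z of capsule in the frame of drawer_seat between -0.0335 and -0.029 m and horizontal distance between capsule and drawer_seat below 0.004 m and angle between capsule's own z axis and vertical below 0.08 rad); the robot touches nothing.
It fails at once if the robot presses on the machine, its button or its drawer with more than 25 N (contact force between any of the fingers, the arm and machine above 25 N).
It fails at once if the capsule is pressed or jammed against the machine with more than 25 N (contact force between capsule and machine above 25 N).
It fails at once if the drawer is slammed (pushed home faster than 0.2 m/s) (velocity of joint drawer below -0.2 m/s).
It fails at once if the cup under the spout is moved by more than 20 mm or tipped (distance of cup from where it was at the start of the episode above 0.02 m or angle between cup's own z axis and vertical above 0.3 rad).
It fails at once if another thing on the counter (small capsule, sugar jar, bowls, plates, plant, teaspoon) is moved by more than 20 mm (distance of any of small_capsule, jar, bowls, plates, plant, teaspoon from where it was at the start of the episode above 0.02 m).
It also fails if it takes over 72 s, if anything falls off the work surface, if the arm or the gripper's body presses on something with over 40 N, if the wrist force passes 120 N, or if a joint passes its speed limit or range.

### The arm

A 6-joint arm with a two-finger parallel gripper is mounted at the origin on the work surface. World frame = base frame: x ahead of the robot, y to its left, z up, the work surface at z = 0. Lengths are in mm, angles in degrees, forces in N, time in s.
With the tool pointing down it reaches from about 300 to 850 mm from the base axis. Payload 4.2 kg.
Tool frame: the origin (TCP) lies midway between the tips of the shut fingers; the grasp point (between the pads) lies 19 mm behind it; z points along the fingers, y is the line along which they close (so a half turn about z gives the same grasp; the last joint's range is limited). The gripper opens to 91 mm and grips with 3 to 60 N. Pads are 32 mm wide; open, the fingers measure 118 mm over their backs; the gripper's body (76 mm by 178 mm) begins 60 mm behind the grasp point.
Start: joints at [65.374, 18.312, 89.639, -0, 72.044, -1.146], TCP at [229.099, 527.406, 213.976] pointing down, gripper open.
Joint ranges: [-177.97, 177.97], [-48.28, 115.42], [12.27, 149.76], [-77.06, 257.06], [2.81, 150.46], [-146.56, 146.56]. Speed limits (degrees/s): [147.25, 147.25, 180, 180, 180, 180].

### API

Orientations are given as [roll, pitch, yaw] about the fixed x, y, z axes, in that order (R = Rz(yaw) Ry(pitch) Rx(roll)).
In Python, from workcell import env gives the robot as it stands.
- The arm moves only by the shell command python3 -m jog 'ROWS' [FORCE]. ROWS is a JSON object of lists of equal length, an entry for each row: "jaw": the finger opening in mm, from 0 to 91.2; "slide": the shift along the tool's x, y, z in units of 30 mm (1.0 is 30 mm), a list of three; "spin": the turn about the tool's z in units of 8 degrees (1.0 is 8 degrees). In form: {"jaw": [jaw, ...], "slide": [[dx, dy, dz], ...], "spin": [spin, ...]}. A call has 1 to 10 rows; each row shifts and turns the commanded pose from where the row before left it, along the tool's axes as they then stand; what a row does not reach is not made up. A row lasts 1/10 s, in which the tool goes at most 50 mm and 8.59 degrees, less where a joint would pass 70% of its speed; a pose out of reach is approached as far as the arm can. A call is refused whole if a number of a shift passes 1 or a number of a turn 1, either way. A call with a gripper value outside its range is refused whole. The fingers move at their own pace and stop on an object; FORCE is the grip in N (left out, the last holds). Time passes only in rows, so rows that do not move let the fingers close. It gives the time, the measured TCP pose, the force, the opening and the grip force at its end, in the units of the state.
- env.state(): the state, without advancing time (a new reading comes with each control period).
- env.grab_frame(name): name is "side" or "top" or "wrist"; returns the picture (480x640x3 uint8, red, green, blue); there is no depth.
- env.camera_model(name): a dict with "fx", "fy", "cx", "cy" (pixels), "camera_from_world" (4x4, takes a point from world to camera coordinates). Camera axes: x right, y up, looking along -z (the intrinsics and any distortion apply to the point x, -y, -z); pixel columns grow to the right and rows downward; lengths in mm; the calibration is good to about 2 mm. The wrist camera is an equidistant fisheye: a pixel r from the principal point sees the ray r / f radians off the axis. A picture is of the moment at which its call begins: read the wrist's pose just before it. camera_model takes no time and is no camera call; for the wrist camera it gives the pose at the moment of the call.
- env.job_done(): hands the job in; it is judged then, once.
The state is a dict: "time_s": time; "qpos": joint angles; "qvel": joint speeds; "effort": joint torques, N m; "ee_pos": TCP position; "ee_rot": TCP orientation; "force": force on the tool from outside, world axes, zero at the start; "torque": the same for the moment, N m; "gripper_width": finger opening in mm; "gripper_force": force on a finger pad.
Only numpy, scipy, OpenCV 4.12 (cv2) and the standard library are available. Lean on these libraries where they do the work, as an engineer would, in place of code of your own. Each camera call takes 0.05 s, during which the arm holds its last target. There are 200 camera calls.

## Working session

There is one attempt and no reset: what is moved stays moved. The work goes in short steps, Python scripts to look and compute and a shell command to move; the robot and the scene stay as the last step left them, time stands still between calls to the robot, and variables do not carry over. Pictures are saved under pics/ and viewed, at most 12 in all, crops included, and the job is handed in when it is done.

```bash
ls; mkdir -p pics; python3 - <<'E'
from workcell import env
import cv2
for n in("side","top"):
    cv2.imwrite(f"pics/{n}0.png",env.grab_frame(n)[:,:,::-1])
    m=env.camera_model(n);print(n,m)
s=env.state();print(s)
E
```

```text
pics
side {'fx': 608.343675016464, 'fy': 608.343675016464, 'cx': 312.8210712101629, 'cy': 235.00242392420387, 'camera_from_world': array([[-9.87768491e-01, -1.55511979e-01,  1.13768440e-02,
         5.42047125e+02],
       [ 1.04008737e-01, -6.02758391e-01,  7.91115987e-01,
        -2.02573912e+02],
       [-1.16170524e-01,  7.82622735e-01,  6.11560351e-01,
        -1.48084909e+03],
       [ 0.00000000e+00,  0.00000000e+00,  0.00000000e+00,
         1.00000000e+00]])}
top {'fx': 484.002688842547, 'fy': 484.002688842547, 'cx': 326.24840017268684, 'cy': 237.80265329101488, 'camera_from_world': array([[ 1.57089086e-02, -9.99864906e-01,  4.83735399e-03,
        -5.25550837e+01],
       [ 9.91456889e-01,  1.62029667e-02,  1.29424497e-01,
        -5.79250093e+02],
       [-1.29485392e-01,  2.76291034e-03,  9.91577480e-01,
        -1.20359521e+03],
       [ 0.00000000e+00,  0.00000000e+00,  0.00000000e+00,
         1.00000000e+00]])}
{'time_s': 0.1, 'qpos': array([ 6.53755847e+01,  1.83468620e+01,  8.97001086e+01,  7.78202680e-04,
        7.20433428e+01, -1.14794830e+00]), 'qvel': array([ 0.06243718, -0.09665033, -0.11116999,  0.01674862, -0.12874255,
        0.06762602]), 'effort': array([-1.13599290e-03, -4.13335347e+01, -2.32508665e+01,  7.27897254e-02,
        4.21985413e-02, -4.06638162e-05]), 'ee_pos': array([228.88820588, 526.98318567, 213.21084797]), 'ee_rot': array([-1.79909720e+02, -2.54911739e-03,  1.56523291e+02]), 'force': array([ 0.40409287,  0.93183855, -0.21365746]), 'torque': array([-0.00522862,  0.06604751,  0.0358455 ]), 'gripper_force': 0.0, 'gripper_width': 91.19454479266747}
```

View pics/side0.png

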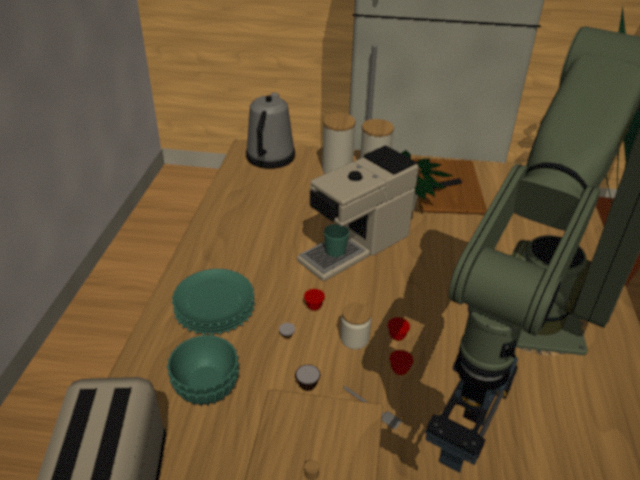

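View pics/top0.png

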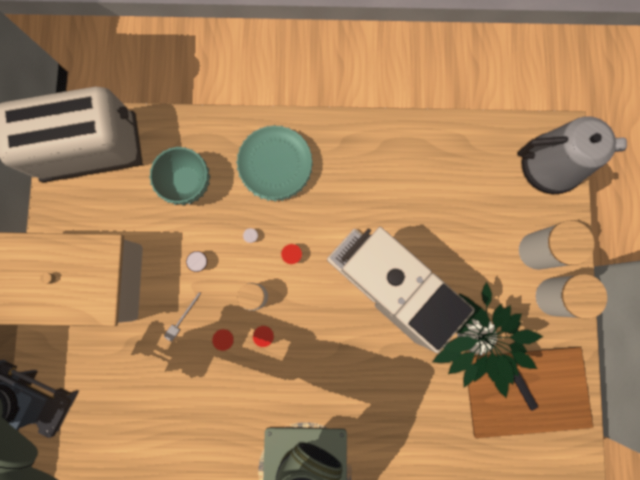

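Side view: the large capsule, brown with foil up, is at (307,376), the small one at (287,329), the button at (355,176), the drawer plate at (325,202). Top view: the large capsule is at (196,261), the small one at (251,236), the button at (396,277), and the front of the head is near (355,245).

```bash
cat > h.py <<'E'
import numpy as np,cv2
from workcell import env
def ray(n,uv,m=None):
    m=m or env.camera_model(n);T=m["camera_from_world"];R=T[:3,:3];o=-R.T@T[:3,3]
    x=(uv[0]-m["cx"])/m["fx"];y=(uv[1]-m["cy"])/m["fy"]
    if n=="wrist":
        r=np.hypot(x,y);k=np.tan(r)/r if r>1e-9 else 1;x*=k;y*=k
    d=R.T@np.array([x,-y,-1.]);return o,d/np.linalg.norm(d)
def plane(n,uv,z,m=None):
    o,d=ray(n,uv,m);return o+d*(z-o[2])/d[2]
def tri(rs):
    A=sum(np.eye(3)-np.outer(d,d) for o,d in rs);b=sum((np.eye(3)-np.outer(d,d))@o for o,d in rs)
    p=np.linalg.solve(A,b);return p,[np.linalg.norm((np.eye(3)-np.outer(d,d))@(p-o)) for o,d in rs]
def blob(mask,near,rad=40):
    n,l,st,c=cv2.connectedComponentsWithStats(mask.astype(np.uint8))
    b=[(st[i,4],i) for i in range(1,n) if np.hypot(*(c[i]-near))<rad]
    i=max(b)[1];return c[i],st[i],l==i
E
python3 - <<'E'
from h import *
im={n:cv2.imread(f"pics/{n}0.png") for n in("side","top")}
g={n:cv2.cvtColor(im[n],6).astype(int) for n in im}
hs={n:cv2.cvtColor(im[n],cv2.COLOR_BGR2HSV).astype(int) for n in im}
for n,p in(("side",(307,376)),("side",(355,176)),("top",(196,261)),("top",(396,277)),("side",(325,202))):
    print(n,p,im[n][p[1],p[0]],hs[n][p[1],p[0]])
bt,s1,_=blob(g["top"]<110,(396,277),8);bs,s2,_=blob(g["side"]<75,(355,176),8)
print("button",bt,s1,bs,s2,tri([ray("top",bt),ray("side",bs)]),plane("top",bt,247),plane("side",bs,247))
f=lambda n:(hs[n][...,1]<70)&(g[n]>95)
ct,s1,_=blob(f("top"),(196,261),10);cs,s2,_=blob(f("side"),(307,374),10)
print("caps",ct,s1,cs,s2,tri([ray("top",ct),ray("side",cs)]),plane("top",ct,36),plane("side",cs,36))
bt2,s,m=blob((g["top"]<60),(440,316),20)
r=cv2.minAreaRect(np.argwhere(m)[:,::-1].astype(np.float32));P=cv2.boxPoints(r);print("tank",s,r)
for p in P:print(p,plane("top",p,248)[:2])
for a in("side","top"):
    c=im[a][120:300,270:450] if a=="side" else im[a][210:370,310:490]
    cv2.imwrite(f"pics/c_{a}.png",cv2.resize(c,None,fx=3.3,fy=3.3,interpolation=2))
E
python3 -c "
import cv2,numpy as np
a=cv2.imread('pics/c_side.png');b=cv2.imread('pics/c_top.png')
a=cv2.resize(a,(400,400));b=cv2.resize(b,(400,356));b=cv2.copyMakeBorder(b,0,44,0,0,0)
cv2.imwrite('pics/c.png',np.hstack([a,b]))"
```

```text
side (307, 376) [103 112 121] [ 15  38 121]
side (355, 176) [19 25 23] [40 61 25]
top (196, 261) [189 192 212] [  4  28 212]
top (396, 277) [56 59 66] [ 9 39 66]
side (325, 202) [11 18 17] [34 99 18]
button [395.24770642 276.74311927] [387 269  17  17 218] [354.6754386  175.65789474] [348 171  14  10 114] (array([ 473.52219826, -190.68631027,  238.23308806]), [np.float64(0.7731191818910952), np.float64(0.7731191818910171)]) [ 472.29374584 -189.42805978  247.        ] [ 473.33898739 -176.71247632  247.        ]
caps [196.3525641  261.03846154] [187 252  20  19 312] [307.60726073 373.45544554] [297 365  22  18 303] (array([515.19271539, 287.21792544,  34.70578838]), [np.float64(0.019053453691414417), np.float64(0.019053453691524)]) [515.11118911 286.87623111  36.        ] [515.00849306 288.27136683  36.        ]
tank [ 411  285   78   63 2383] ((451.0044250488281, 320.5663757324219), (60.01799011230469, 59.17134475708008), 41.18592834472656)
[408.93805 323.0708 ] [ 376.48153632 -217.51779352]
[447.90265 278.53986] [ 470.23448973 -300.23615558]
[493.0708  318.06195] [ 389.49987393 -393.13497111]
[454.1062 362.5929] [ 297.64334616 -310.11815074]
```

View pics/c.png

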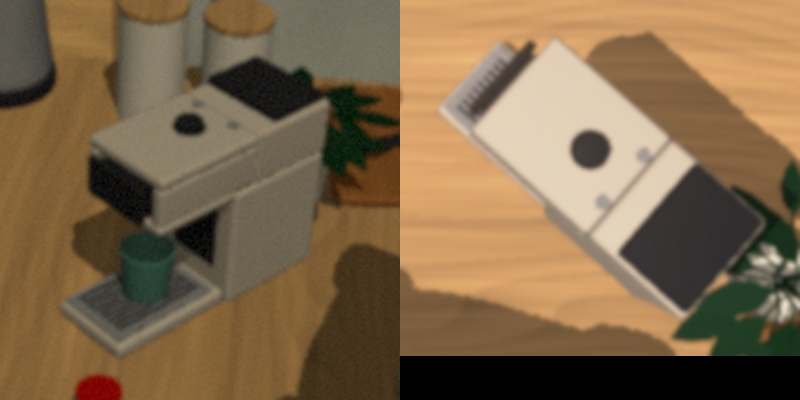

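The left crop shows the drawer's front plate in the head and the cup under the spout. The right crop shows the lid with the button; the front lid corners sit at about (344,269) and (380,227) in full-image pixels.

```bash
python3 - <<'E'
from h import *
im=cv2.imread("pics/top0.png");hs=cv2.cvtColor(im,cv2.COLOR_BGR2HSV).astype(int)
print([hs[v,u] for u,v in((370,260),(410,260),(395,300),(330,260),(380,225),(420,300))])
lab=cv2.cvtColor(im,cv2.COLOR_BGR2LAB).astype(float)
# refine each straight edge: sample profiles normal to guessed edge, take strongest gradient
L=cv2.GaussianBlur(hs[...,1].astype(np.float32),(0,0),.8)
m=env.camera_model("top")
def edge(a,b,z,w=6):
    a,b=np.array(a,float),np.array(b,float);t=(b-a)/np.linalg.norm(b-a);n=np.array([-t[1],t[0]]);P=[]
    s=np.arange(-w,w+.1,.25)
    for k in np.linspace(.12,.88,30):
        p=a+k*(b-a);q=(p+np.outer(s,n)).astype(np.float32)
        v=cv2.remap(L,q[:,:1],q[:,1:],1).ravel();g=np.abs(np.gradient(v));P.append(q[g.argmax()])
    W=np.array([plane("top",p,z,m)[:2] for p in P],np.float32)
    vx,vy,x,y=cv2.fitLine(W,cv2.DIST_HUBER,0,.01,.01).ravel();r=np.abs((W-[x,y])@[-vy,vx])
    return np.array([x,y]),np.array([vx,vy]),np.median(r)
F1,F2,B1,B2=(344,269),(380,227),(430.6,273),(395.5,315)
b=np.array([472.3,-189.4])
for nm,p,q in(("right",F2,B1),("left",F1,B2),("front",F1,F2)):
    c,d,r=edge(p,q,236);print(nm,c,np.degrees(np.arctan2(d[1],d[0])),r,"dist button",abs((b-c)@[-d[1],d[0]]))
E
```

```text
[array([ 17,  47, 227]), array([ 17,  50, 226]), array([ 17,  47, 228]), array([ 16,  51, 219]), array([ 15, 124, 204]), array([ 17,  47, 227])]
right [ 533.6278  -215.46994] 49.385395 0.23988295 dist button 63.52495997582918
left [ 428.34262 -132.23454] 47.91335 0.45629823 dist button 70.93754029544836
front [ 538.3181  -113.67002] -43.983837 1.179553 dist button 100.33706420751413
```

```bash
cat > go.py <<'E'
# usage: go.py x y z yaw -> remaining shift in the tool's axes (units of 30mm) and spin units
import sys;from h import *
from scipy.spatial.transform import Rotation as R
t=np.array(list(map(float,sys.argv[1:])));s=env.state()
Rm=R.from_euler("xyz",s["ee_rot"],degrees=True).as_matrix();d=Rm.T@(t[:3]-s["ee_pos"])
w=(t[3]-s["ee_rot"][2]+180)%360-180
print("slide units",np.round(d/30,3),"spin units",round(-w/8,3),"pos",np.round(s["ee_pos"],1),np.round(s["ee_rot"],1),"t",s["time_s"])
E
python3 -m jog '{"jaw":[0,0,0,0,0,0,0,0,0,0],"slide":[[0,0,-1],[0,0,-1],[0,0,-1],[0,0,-1],[0,0,-1],[0,0,0],[0,0,0],[0,0,0],[0,0,0],[0,0,0]],"spin":[1,1,1,1,1,1,1,1,1,1]}'
python3 -m jog '{"jaw":[0,0,0,0],"slide":[[0,0,0],[0,0,0],[0,0,0],[0,0,0]],"spin":[1,1,1,0.4]}'
python3 go.py 472 -189 350 49.4
```

```text
time_s: 1.1
ee_pos: [229.0, 527.2, 363.4]
ee_rot: [-180.0, 0.1, 76.2]
force: [0.2, -0.5, -0.5]
gripper_width: 13.8
gripper_force: 0.0
time_s: 1.5
ee_pos: [229.0, 527.2, 363.4]
ee_rot: [180.0, 0.1, 49.1]
force: [-1.1, 0.3, 0.8]
gripper_width: 0.2
gripper_force: 0.0
slide units [-12.744  21.751   0.469] spin units -0.037 pos [229.  527.2 363.4] [1.80e+02 1.00e-01 4.91e+01] t 1.5
```

```bash

python3 -m jog '{"jaw":[0,0,0,0,0,0,0,0,0,0],"slide":[[-0.51,0.87,0],[-0.51,0.87,0],[-0.51,0.87,0],[-0.51,0.87,0],[-0.51,0.87,0],[-0.51,0.87,0],[-0.51,0.87,0],[-0.51,0.87,0],[-0.51,0.87,0],[-0.51,0.87,0]],"spin":[0,0,0,0,0,0,0,0,0,0]}' >/dev/null
python3 -m jog '{"jaw":[0,0,0,0,0,0,0,0,0,0],"slide":[[-0.51,0.87,0],[-0.51,0.87,0],[-0.51,0.87,0],[-0.51,0.87,0],[-0.51,0.87,0],[-0.51,0.87,0],[-0.51,0.87,0],[-0.51,0.87,0],[-0.51,0.87,0],[-0.51,0.87,0]],"spin":[0,0,0,0,0,0,0,0,0,0]}' 
python3 -m jog '{"jaw":[0,0,0,0,0],"slide":[[-0.51,0.87,0],[-0.51,0.87,0],[-0.51,0.87,0],[-0.51,0.87,0],[-0.51,0.87,0]],"spin":[0,0,0,0,0]}'
python3 - <<'E'
from h import *
m=env.camera_model("wrist");cv2.imwrite("pics/w1.png",env.grab_frame("wrist")[:,:,::-1])
import pickle;pickle.dump(m,open("pics/w1.pkl","wb"))
T=m["camera_from_world"];print(-T[:3,:3].T@T[:3,3],-T[2,:3],m["fx"],env.state()["ee_pos"])
E
python3 go.py 472.3 -189.4 350 49.4
```

```text
time_s: 3.5
ee_pos: [425.5, -46.1, 363.6]
ee_rot: [-180.0, 0.0, 49.3]
force: [0.1, 0.0, 0.2]
gripper_width: 0.4
gripper_force: 0.0
time_s: 4.0
ee_pos: [474.7, -189.2, 363.5]
ee_rot: [-179.9, 0.0, 49.3]
force: [1.1, 0.6, -0.5]
gripper_width: 0.1
gripper_force: 0.0
[ 527.79894568 -128.34059127  533.88148021] [-0.18780144 -0.2166372  -0.95801824] 371.64829954431775 [ 476.13829253 -193.2634876   362.58450548]
slide units [ 0.015 -0.182  0.419] spin units -0.03 pos [ 476.1 -193.3  362.6] [179.9   0.2  49.2] t 4.05
```

View pics/w1.png

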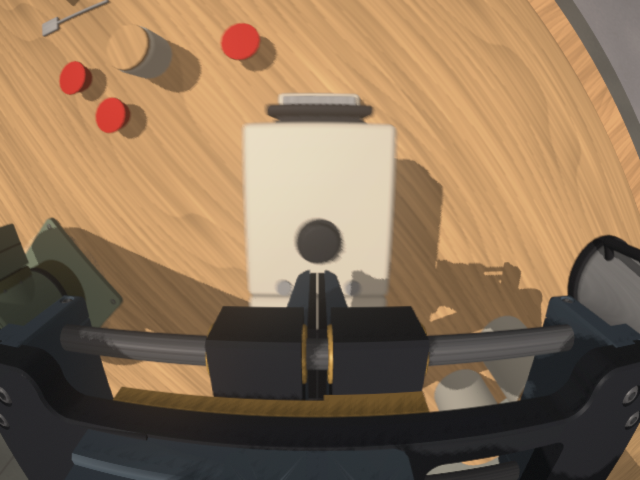

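The wrist view shows the button at (319,241), the head's front edge at row ~125 from column 245 to 395, and the drawer plate at (319,110).

```bash
cat > mach.py <<'E'
import sys,pickle;from h import *
def measure(im,m):
    g=cv2.GaussianBlur(cv2.cvtColor(im,cv2.COLOR_BGR2HSV)[...,1].astype(np.float32),(0,0),1)
    def edge(a,b,z,w=8):
        a,b=np.array(a,float),np.array(b,float);t=(b-a)/np.linalg.norm(b-a);n=np.array([-t[1],t[0]]);s=np.arange(-w,w+.1,.25);P=[]
        for k in np.linspace(.05,.95,40):
            q=(a+k*(b-a)+np.outer(s,n)).astype(np.float32);v=cv2.remap(g,q[:,:1],q[:,1:],1).ravel()
            P.append(q[np.abs(np.gradient(v)).argmax()])
        W=np.array([plane("wrist",p,z,m)[:2] for p in P],np.float32)
        vx,vy,x,y=cv2.fitLine(W,cv2.DIST_HUBER,0,.01,.01).ravel();return np.array([x,y]),np.array([vx,vy]),np.median(np.abs((W-[x,y])@[-vy,vx]))
    return edge
E
python3 - <<'E'
from mach import *
im=cv2.imread("pics/w1.png");m=pickle.load(open("pics/w1.pkl","rb"));e=measure(im,m)
g=cv2.cvtColor(im,6)
c,s,_=blob(g[:268]<100,(319,241),15);B=plane("wrist",c,247,m);print("button",c,s,B)
top=cv2.imread("pics/top0.png");print("tri",tri([ray("wrist",c,m),ray("top",(395.25,276.74)),ray("side",(354.7,174.7))]))
for nm,a,b in(("L",(245,135),(249,290)),("R",(395,135),(388,290)),("F",(252,125),(388,125))):
    p,d,r=e(a,b,236);print(nm,p,np.degrees(np.arctan2(d[1],d[0])),r,abs((B[:2]-p)@[-d[1],d[0]]))
c,s,_=blob(g[:122]<70,(319,110),15);print("plate",c,s,plane("wrist",c,222,m))
E
python3 go.py 472.3 -189.4 350 49.4
```

```text
button [318.99524779 241.29667346] [ 298  220   43   43 1473] [ 474.95565267 -191.97664143  247.        ]
tri (array([ 473.63986053, -191.85344447,  240.4539243 ]), [np.float64(1.5470870138958563), np.float64(1.7515763667819122), np.float64(0.8257476272843103)])
L [ 441.38162 -135.70015] 48.862396 0.19812301 62.30826678829887
R [ 533.05707 -218.79753] 49.09443 0.21302217 61.47515825739127
F [ 537.8797  -117.17362] -38.88038 1.2602241 97.72822263636887
plate [323.57593123 113.97707736] [270 112 100   6 349] [ 544.33486447 -117.04765082  222.        ]
slide units [ 0.015 -0.182  0.419] spin units -0.03 pos [ 476.1 -193.3  362.6] [179.9   0.2  49.2] t 4.05
```

```bash

python3 -m jog '{"jaw":[0,0,0,0],"slide":[[0.01,-0.08,1],[0,0,1],[0,0,1],[0,0,0.6]],"spin":[0,0,0,0]}'
python3 -m jog '{"jaw":[0,0],"slide":[[0,0,0],[0,0,0]],"spin":[0,0]}'
python3 go.py 474.5 -191.5 247 49
```

```text
time_s: 4.45
ee_pos: [471.6, -185.6, 253.1]
ee_rot: [-179.8, 0.1, 49.3]
force: [0.1, -0.3, 0.2]
gripper_width: 0.6
gripper_force: 0.0
time_s: 4.65
ee_pos: [473.1, -186.2, 256.2]
ee_rot: [-180.0, -0.0, 49.3]
force: [-0.6, -0.3, 0.6]
gripper_width: 0.3
gripper_force: 0.0
slide units [-0.105  0.151  0.308] spin units 0.04 pos [ 473.1 -186.2  256.2] [-180.    -0.    49.3] t 4.65
```

```bash

python3 -m jog '{"jaw":[0,0,0,0],"slide":[[-0.1,0.15,0],[0,0,0.2],[0,0,0],[0,0,0]],"spin":[0,0,0,0]}'
python3 -m jog '{"jaw":[0,0,0,0,0],"slide":[[0,0,0.05],[0,0,0.05],[0,0,0.04],[0,0,0.04],[0,0,0]],"spin":[0,0,0,0,0]}'
python3 go.py 474.5 -191.5 247 49
```

```text
time_s: 5.05
ee_pos: [474.4, -191.4, 250.0]
ee_rot: [180.0, -0.0, 49.3]
force: [0.1, -0.8, -0.1]
gripper_width: 0.9
gripper_force: 0.0
time_s: 5.55
ee_pos: [474.6, -191.5, 245.5]
ee_rot: [179.9, -0.0, 49.3]
force: [-1.0, 0.5, 4.9]
gripper_width: 0.2
gripper_force: 2.6
slide units [-0.002 -0.    -0.049] spin units 0.04 pos [ 474.6 -191.5  245.5] [179.9  -0.   49.3] t 5.55
```

Contact with the button; I press on gently.

```bash

python3 -m jog '{"jaw":[0,0,0,0],"slide":[[0,0,0.05],[0,0,0.05],[0,0,0.05],[0,0,0]],"spin":[0,0,0,0]}'
python3 -m jog '{"jaw":[0,0,0,0],"slide":[[0,0,0.05],[0,0,0.04],[0,0,0],[0,0,0]],"spin":[0,0,0,0]}'
python3 - <<'E'
from h import *
im=env.grab_frame("top")[:,:,::-1];cv2.imwrite("pics/t1.png",im)
o=cv2.imread("pics/top0.png");d=cv2.absdiff(im,o).max(2)>60
b=np.array([538.8,-117.5])
c=cv2.cvtColor(im,6)
print(d[200:270,310:385].sum())
E
```

```text
time_s: 5.95
ee_pos: [474.6, -191.5, 241.2]
ee_rot: [179.9, -0.0, 49.3]
force: [-1.2, 0.7, 5.6]
gripper_width: 0.6
gripper_force: 2.9
time_s: 6.35
ee_pos: [474.5, -191.5, 238.0]
ee_rot: [179.9, -0.0, 49.3]
force: [-1.3, 0.2, 4.6]
gripper_width: 0.5
gripper_force: 2.7
956
```

```bash

python3 -m jog '{"jaw":[0,0,0,0,0,91,91,91,91,91],"slide":[[0,0,-0.3],[0,0,-1],[0,0,-1],[0,0,-1],[0,0,-1],[1,0,0],[1,0,0],[0,0,0],[0,0,0],[0,0,0]],"spin":[0,0,0,0,0,0,0,0,0,0]}'
python3 - <<'E'
from h import *;import pickle
m=env.camera_model("wrist");cv2.imwrite("pics/w2.png",env.grab_frame("wrist")[:,:,::-1]);pickle.dump(m,open("pics/w2.pkl","wb"))
E
```

```text
time_s: 7.4
ee_pos: [513.1, -146.3, 366.2]
ee_rot: [-180.0, 0.0, 49.3]
force: [-0.4, 0.0, 1.5]
gripper_width: 37.4
gripper_force: 0.0
```

View pics/w2.png

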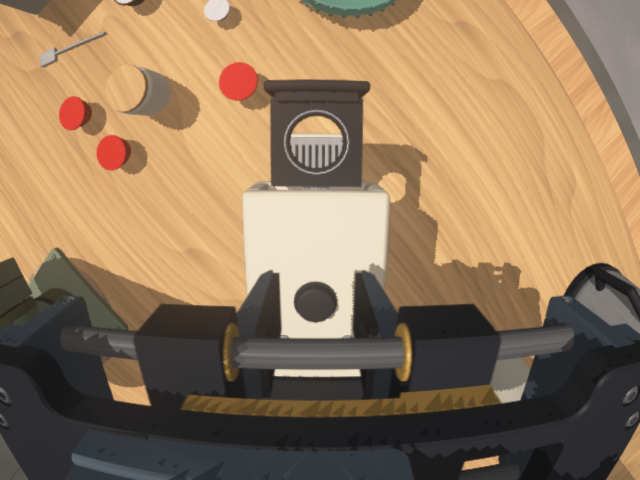

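The drawer is fully out. The seat's light ring is centred near (316,142), the button is at (316,302), and the plate is along row ~87.

```bash
python3 - <<'E'
from mach import *
B=(474.8,-191.8)
u=np.array([np.cos(np.radians(49)),np.sin(np.radians(49))])
print("seat predicted",np.array(B)+138*u)
def ring(im,name,m,near,rad,sc):
    hs=cv2.cvtColor(im,cv2.COLOR_BGR2HSV);g=cv2.cvtColor(im,6)
    # outer border of the ring/hole inside the dark deck: fill dark deck hole
    dark=(g<100).astype(np.uint8)
    cs,h=cv2.findContours(1-dark,cv2.RETR_LIST,cv2.CHAIN_APPROX_NONE);best=None
    for c in cs:
        if len(c)<20:continue
        e=cv2.fitEllipse(c)
        if np.hypot(e[0][0]-near[0],e[0][1]-near[1])<rad and sc[0]<max(e[1])<sc[1]:print(name,e,len(c),plane(name,e[0],212,m));best=e[0] if best is None else best
    return best
m=pickle.load(open("pics/w2.pkl","rb"));im=cv2.imread("pics/w2.png")
w=ring(im,"wrist",m,(316,142),8,(50,75))
e=measure(im,m)
for nm,a,b in(("L",(272,110),(272,180)),("R",(362,110),(362,180))):
    p,d,r=e(a,b,212);print(nm,p,np.degrees(np.arctan2(d[1],d[0])),r)
g=cv2.cvtColor(im,6);c,s,_=blob((g<100),(315,302),12);print("button",c,s,plane("wrist",c,247,m))
t=ring(cv2.imread("pics/t1.png"),"top",None,(345,245),25,(10,40))
if w is not None and t is not None:print(tri([ray("wrist",w,m),ray("top",t)]))
E
```

```text
seat predicted [565.336146   -87.65007793]
wrist ((315.95318603515625, 141.5292510986328), (60.7903938293457, 61.65842056274414), 92.0631332397461) 174 [562.7457447  -87.84914658 212.        ]
wrist ((315.91815185546875, 141.64500427246094), (64.21526336669922, 64.84364318847656), 89.11483001708984) 184 [562.6569187  -87.90610476 212.        ]
L [531.83344 -63.5895 ] 48.553062 0.045489356
R [ 593.89307 -112.29157] 49.636887 0.18341044
button [315.20666162 301.43906132] [ 294  282   43   40 1321] [ 475.41717963 -188.50699101  247.        ]
```

```bash
cat > seat.py <<'E'
import sys;from mach import *
n=sys.argv[1];m=env.camera_model("wrist");im=env.grab_frame("wrist")[:,:,::-1].copy();cv2.imwrite(f"pics/{n}.png",im);pickle.dump(m,open(f"pics/{n}.pkl","wb"))
g=cv2.cvtColor(im,6);cs,_=cv2.findContours((g>=100).astype(np.uint8),cv2.RETR_LIST,cv2.CHAIN_APPROX_NONE)
for c in cs:
    if len(c)<100:continue
    e=cv2.fitEllipse(c)
    if abs(e[0][0]-318)<40 and 50<min(e[1]) and max(e[1])<110 and max(e[1])<1.12*min(e[1]):print("ring",e,plane("wrist",e[0],212,m));open(f"pics/{n}.txt","w").write(f"{e[0][0]} {e[0][1]}")
print("TCP",env.state()["ee_pos"],env.state()["ee_rot"])
E
python3 -m jog '{"jaw":[91,91,91],"slide":[[0,0,0],[0,0,0],[0,0,0]],"spin":[0,0,0]}' >/dev/null
python3 seat.py w3
python3 -m jog '{"jaw":[91,91,91,91,91,91],"slide":[[1,0,0],[1,0,0],[0,0,0],[0,0,0],[0,0,0],[0,0,0]],"spin":[0,0,0,0,0,0]}' >/dev/null
python3 seat.py w4
python3 - <<'E'
from mach import *
r=[ray("wrist",np.loadtxt(f"pics/{n}.txt"),pickle.load(open(f"pics/{n}.pkl","rb"))) for n in("w3","w4")];print(tri(r))
E
```

```text
ring ((315.57080078125, 141.9695281982422), (60.77608108520508, 61.464691162109375), 82.06952667236328) [562.66160475 -87.83158695 212.        ]
ring ((315.5890197753906, 141.9713134765625), (64.15017700195312, 64.76097869873047), 90.76472473144531) [562.67250121 -87.8430291  212.        ]
TCP [ 513.39115888 -146.14467237  366.41131875] [ 1.79996314e+02 -7.60720275e-03  4.92942147e+01]
ring ((315.58819580078125, 208.648193359375), (58.792076110839844, 60.29216766357422), 89.91616821289062) [562.95453101 -87.52183403 212.        ]
ring ((315.6231994628906, 208.58880615234375), (61.28005599975586, 62.688472747802734), 92.98907470703125) [563.01332237 -87.50131585 212.        ]
TCP [ 552.17563527 -101.04769613  366.59004613] [ 1.79982727e+02 -2.05346304e-03  4.92652454e+01]
(array([562.65630009, -87.87530188, 209.35312479]), [np.float64(0.017957271280737562), np.float64(0.017957271280757525)])
```

```bash
python3 go.py 490 258 300 49.2
```

```text
slide units [ 7.716 -9.381  2.217] spin units 0.008 pos [ 552.2 -101.   366.6] [180.   -0.   49.3] t 8.45
```

```bash
python3 -m jog '{"jaw":[91,91,91,91,91,91,91,91,91,91],"slide":[[0.6,-0.7,0.1],[0.6,-0.7,0.1],[0.6,-0.7,0.1],[0.6,-0.7,0.1],[0.6,-0.7,0.1],[0.6,-0.7,0.1],[0.6,-0.7,0.1],[0.6,-0.7,0.1],[0.6,-0.7,0.1],[0.6,-0.7,0.1]],"spin":[0,0,0,0,0,0,0,0,0,0]}' >/dev/null
python3 -m jog '{"jaw":[91,91,91,91,91,91,91],"slide":[[0.57,-0.79,0.4],[0.57,-0.79,0.4],[0.57,-0.79,0.4],[0,0,0],[0,0,0],[0,0,0],[0,0,0]],"spin":[0,0,0,0,0,0,0]}'
python3 - <<'E'
from h import *;import pickle
m=env.camera_model("wrist");cv2.imwrite("pics/w5.png",env.grab_frame("wrist")[:,:,::-1]);pickle.dump(m,open("pics/w5.pkl","wb"))
E
```

```text
time_s: 10.15
ee_pos: [490.8, 257.3, 301.1]
ee_rot: [180.0, -0.1, 49.2]
force: [-0.4, -1.1, -1.5]
gripper_width: 91.0
gripper_force: 0.0
```

View pics/w5.png

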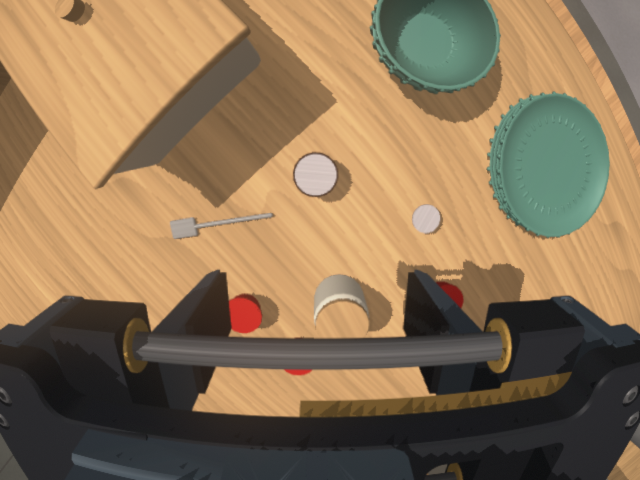

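The capsule foil is at (316,175), the small capsule at (427,219), the jar is below at (340,300). A wooden box stands upper left with its near corner at (97,187), and its clearance needs checking.

```bash
python3 - <<'E'
from mach import *
m=pickle.load(open("pics/w5.pkl","rb"));im=cv2.imread("pics/w5.png")
hs=cv2.cvtColor(im,cv2.COLOR_BGR2HSV)
f=(hs[...,1]<60)&(hs[...,2]>130)
c,s,k=blob(f,(316,175),10);cn,_=cv2.findContours(k.astype(np.uint8),0,1);e=cv2.fitEllipse(max(cn,key=len))
print(c,s,e,plane("wrist",e[0],36,m));print(tri([ray("wrist",e[0],m),ray("top",(196.35,261.04))]),tri([ray("wrist",e[0],m),ray("top",(196.35,261.04)),ray("side",(307.6,373.45))]))
for w,t in(((250,30),(123,235)),((97,187),(115,324)),((70,8),(46,278))):print("box",tri([ray("wrist",w,m),ray("top",t)]))
E
python3 go.py 515 287 60 49
```

```text
[315.2333094  174.22038765] [ 294  154   43   42 1393] ((315.2383728027344, 174.21685791015625), (40.83005905151367, 41.61964416503906), 93.46387481689453) [514.18993243 286.39404102  36.        ]
(array([514.63818507, 286.42745336,  38.21168341]), [np.float64(0.3244843272692966), np.float64(0.32448432726915477)]) (array([514.83437568, 286.88348686,  34.85593449]), [np.float64(0.9170000169351978), np.float64(0.45972076135472034), np.float64(0.5015082311080431)])
box (array([563.42542936, 427.41604167, 156.55908956]), [np.float64(0.09296892162608536), np.float64(0.09296892162608336)])
box (array([360.46321322, 429.8982135 , 157.46297062]), [np.float64(0.970518840877435), np.float64(0.9705188408773763)])
box (array([459.67313528, 591.450853  , 161.19632167]), [np.float64(2.3470718539556787), np.float64(2.347071853955599)])
slide units [ 1.268 -0.039  8.036] spin units 0.029 pos [490.8 257.3 301. ] [ 1.80e+02 -1.00e-01  4.92e+01] t 10.2
```

```bash
python3 -m jog '{"jaw":[91,91,91,91,91,91,91,91,91,91],"slide":[[0.63,-0.03,0.9],[0.62,-0.03,0.9],[0,0,0.9],[0,0,0.9],[0,0,0.9],[0,0,0.9],[0,0,0.9],[0,0,0.9],[0,0,0.8],[0,0,0]],"spin":[0,0,0,0,0,0,0,0,0,0]}'
python3 -m jog '{"jaw":[91,91],"slide":[[0,0,0],[0,0,0]],"spin":[0,0]}' >/dev/null
python3 go.py 514.4 286.6 28 49
python3 - <<'E'
from h import *
s=env.state();m=env.camera_model("wrist");im=env.grab_frame("wrist")[:,:,::-1].copy();cv2.imwrite("pics/w6.png",im)
T=m["camera_from_world"]
def px(p):
    c=T[:3,:3]@p+T[:3,3];x,y=c[0]/-c[2],-c[1]/-c[2];r=np.hypot(x,y);k=np.arctan(r)/r;return m["cx"]+m["fx"]*x*k,m["cy"]+m["fy"]*y*k
print("grasp px at z36",px(np.array([s["ee_pos"][0],s["ee_pos"][1],36])),"caps",px(np.array([514.4,286.6,36])))
E
```

```text
time_s: 11.2
ee_pos: [511.6, 286.1, 57.5]
ee_rot: [-179.9, 0.4, 49.3]
force: [-0.9, -0.5, 0.6]
gripper_width: 90.8
gripper_force: 0.0
slide units [-0.05   0.028  1.136] spin units 0.037 pos [514.6 288.2  62.1] [179.9  -0.2  49.3] t 11.4
grasp px at z36 (np.float64(315.9924917185785), np.float64(282.08989448162805)) caps (np.float64(317.53595674869854), np.float64(284.34250818030125))
```

View pics/w6.png

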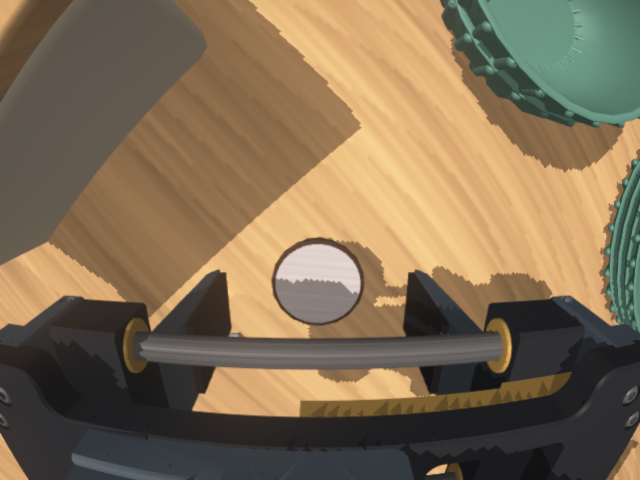

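The capsule is centred between the fingers at (318,281), so I go down and grip.

```bash
python3 -m jog '{"jaw":[91,91,91,91],"slide":[[0,0,0.6],[0,0,0.4],[0,0,0.1],[0,0,0]],"spin":[0,0,0,0]}'
python3 -m jog '{"jaw":[91,91],"slide":[[0,0,0],[0,0,0]],"spin":[0,0]}' >/dev/null
python3 go.py 514.4 286.8 28 49
```

```text
time_s: 11.85
ee_pos: [513.2, 287.8, 27.3]
ee_rot: [-180.0, 0.0, 49.3]
force: [-0.4, 0.3, 0.4]
gripper_width: 90.8
gripper_force: 0.0
slide units [-0.019  0.045  0.   ] spin units 0.04 pos [513.8 288.1  28. ] [ 1.80e+02 -1.00e-01  4.93e+01] t 12.05
```

```bash
python3 -m jog '{"jaw":[75,60,50,45,45,45,45,45,45,45],"slide":[[0,0.04,0],[0,0,0],[0,0,0],[0,0,0],[0,0,0],[0,0,0],[0,0,0],[0,0,0],[0,0,0],[0,0,0]],"spin":[0,0,0,0,0,0,0,0,0,0]}' 8
python3 -m jog '{"jaw":[45,45,45,45,45,45,45,45],"slide":[[0,0,-0.3],[0,0,-0.7],[0,0,-1],[0,0,-1],[0,0,-1],[0,0,-1],[0,0,-0.5],[0,0,0]],"spin":[0,0,0,0,0,0,0,0]}'
python3 - <<'E'
from h import *
im=env.grab_frame("wrist")[:,:,::-1].copy();cv2.imwrite("pics/w7.png",im)
E
```

```text
time_s: 13.05
ee_pos: [514.2, 287.1, 27.4]
ee_rot: [-180.0, -0.0, 49.3]
force: [-0.1, 0.3, 1.0]
gripper_width: 53.3
gripper_force: 8.0
time_s: 13.85
ee_pos: [515.6, 287.8, 195.8]
ee_rot: [179.9, -0.4, 49.3]
force: [0.2, 0.8, -0.3]
gripper_width: 53.3
gripper_force: 8.0
```

View pics/w7.png

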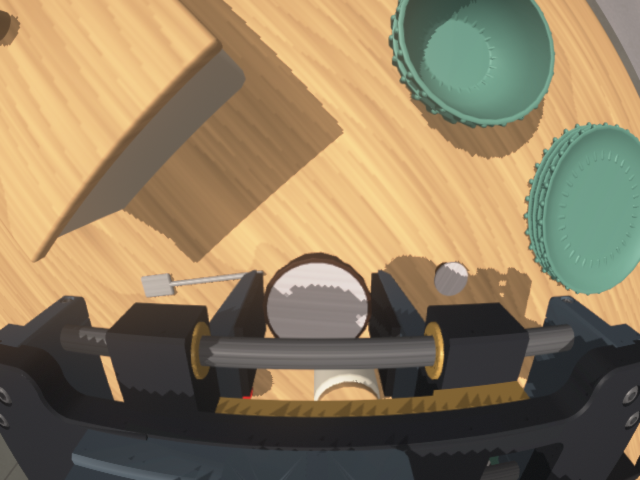

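The capsule is held level between the fingertips, with its foil centre at (317,300). Next I carry it above the seat.

```bash
python3 -m jog '{"jaw":[45,45,45,45],"slide":[[0,0,-0.9],[0,0,-0.9],[0,0,-0.8],[0,0,0]],"spin":[0,0,0,0]}'
python3 go.py 562.8 -87.7 275 49
```

```text
time_s: 14.3
ee_pos: [515.3, 287.6, 272.4]
ee_rot: [179.9, -0.2, 49.3]
force: [-0.3, 1.2, 0.5]
gripper_width: 53.9
gripper_force: 8.0
slide units [-8.453  9.357 -0.108] spin units 0.04 pos [515.3 287.6 272.4] [179.9  -0.2  49.3] t 14.3
```

```bash
python3 -m jog '{"jaw":[45,45,45,45,45,45,45,45,45,45],"slide":[[-0.23,0.26,-0.1],[-0.47,0.52,0],[-0.47,0.52,0],[-0.47,0.52,0],[-0.47,0.52,0],[-0.47,0.52,0],[-0.47,0.52,0],[-0.47,0.52,0],[-0.47,0.52,0],[-0.47,0.52,0]],"spin":[0.04,0,0,0,0,0,0,0,0,0]}' >/dev/null
python3 -m jog '{"jaw":[45,45,45,45,45,45,45,45,45,45],"slide":[[-0.47,0.52,0],[-0.47,0.52,0],[-0.47,0.52,0],[-0.47,0.52,0],[-0.47,0.52,0],[-0.47,0.52,0],[-0.47,0.52,0],[-0.47,0.52,0],[-0.23,0.26,0],[0,0,0]],"spin":[0,0,0,0,0,0,0,0,0,0]}'
python3 -m jog '{"jaw":[45,45,45,45],"slide":[[0,0,0],[0,0,0],[0,0,0],[0,0,0]],"spin":[0,0,0,0]}' >/dev/null
python3 go.py 562.8 -87.7 275 49
python3 - <<'E'
from mach import *
s=env.state();m=env.camera_model("wrist");im=env.grab_frame("wrist")[:,:,::-1].copy();cv2.imwrite("pics/w8.png",im);pickle.dump(m,open("pics/w8.pkl","wb"))
z=s["ee_pos"][2]+8.3
for t in(80,110,140):
    g=cv2.cvtColor(im,6);g=cv2.GaussianBlur(g,(3,3),0)
    cs,_=cv2.findContours((g>t).astype(np.uint8),cv2.RETR_LIST,cv2.CHAIN_APPROX_NONE)
    for c in cs:
        x,y,w,h=cv2.boundingRect(c)
        if 60<w<120 and abs(x+w/2-317)<15 and 220<y+h/2<330:print(t,x,y,w,h,cv2.fitEllipse(c),plane("wrist",(x+w/2,y+h/2),z,m))
E
```

```text
time_s: 16.3
ee_pos: [559.1, -89.7, 271.7]
ee_rot: [-179.8, 0.1, 48.9]
force: [-0.2, -0.2, -1.2]
gripper_width: 53.2
gripper_force: 8.0
slide units [ 0.067  0.071 -0.052] spin units 0.007 pos [559.9 -87.8 273.4] [180.   -0.   49.1] t 16.7
80 267 262 101 77 ((316.89227294921875, 302.6943664550781), (80.19011688232422, 103.96439361572266), 89.98388671875) [563.39675423 -84.94898506 281.74235036]
80 276 216 87 56 ((319.44598388671875, 257.2440185546875), (78.31668090820312, 83.20796203613281), 89.199951171875) [582.60691597 -64.15421878 281.74235036]
110 268 263 99 75 ((317.04254150390625, 302.3824157714844), (77.88323211669922, 102.23858642578125), 90.07403564453125) [563.39675423 -84.94898506 281.74235036]
110 277 217 85 52 ((319.3925476074219, 257.30999755859375), (78.06114959716797, 82.80973815917969), 87.66138458251953) [582.91672146 -63.79540432 281.74235036]
140 273 263 93 37 ((319.2735290527344, 281.79388427734375), (37.140689849853516, 85.74041748046875), 95.20883178710938) [570.58348896 -78.08645845 281.74235036]
140 278 218 66 49 ((319.45263671875, 257.6578063964844), (78.80887603759766, 82.64682006835938), 88.6072998046875) [580.15288827 -61.08611716 281.74235036]
```

View pics/w8.png

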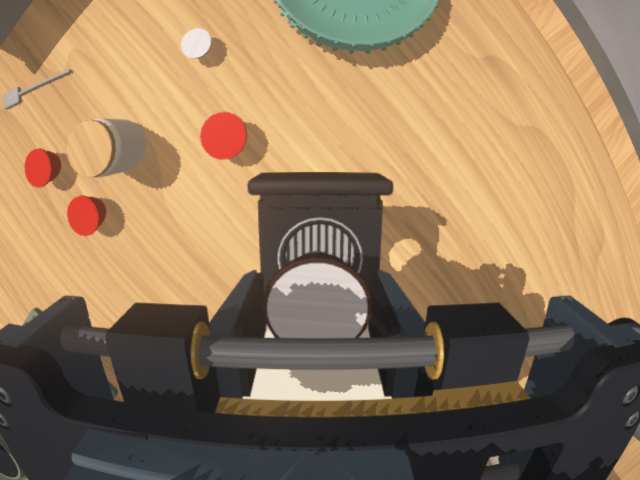

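The held capsule is above the drawer, foil at (317,302), with the seat ring showing behind it at (319,257). I fit circles to the visible arcs in the world planes.

```bash
cat > fit.py <<'E'
import sys;from mach import *
from scipy.optimize import least_squares
def circ(n,box,z,rng,top):
    m=pickle.load(open(f"pics/{n}.pkl","rb"));g=cv2.GaussianBlur(cv2.cvtColor(cv2.imread(f"pics/{n}.png"),6),(3,3),0)
    x0,x1,y0,y1=box;cs,_=cv2.findContours((g>90).astype(np.uint8),cv2.RETR_LIST,cv2.CHAIN_APPROX_NONE)
    best=max((c for c in cs if x0<c[:,0,0].min() and c[:,0,0].max()<x1 and y0<c[:,0,1].min()<y1),key=len)[:,0]
    P=np.array([p for p in best if p[1]<top],float);W=np.array([plane("wrist",p,z,m)[:2] for p in P])
    r=least_squares(lambda q:np.hypot(*(W-q[:2]).T)-q[2],[*W.mean(0),25],loss="soft_l1",f_scale=.3);return r.x,np.median(np.abs(r.fun)),len(P)
E
python3 - <<'E'
from fit import *
print("foil",circ("w8",(255,380,258,270),281.7,0,325));print("seat",circ("w8",(265,375,210,225),212,0,250))
print("seat w4",circ("w4",(270,360,165,190),212,0,500))
E
python3 go.py 562.8 -87.7 275 49
```

```text
foil (array([560.10998068, -88.34634336,  24.39559811]), np.float64(0.14576856992942666), 171)
seat (array([562.62729506, -87.95254506,  27.73598854]), np.float64(0.9136592283522766), 196)
seat w4 (array([565.25799626, -85.36140787,  13.56262019]), np.float64(3.6806520442756323), 458)
slide units [ 0.069  0.068 -0.052] spin units 0.006 pos [559.9 -87.9 273.4] [180.  -0.  49.] t 16.75
```

```bash
python3 -m jog '{"jaw":[45,45,45,45,45,45],"slide":[[0.07,0.055,0.3],[0,0,0.4],[0,0,0.3],[0,0,0],[0,0,0],[0,0,0]],"spin":[0,0,0,0,0,0]}'
python3 -m jog '{"jaw":[45,45,45,45,45],"slide":[[0,0,0.1],[0,0,0.1],[0,0,0.1],[0,0,0],[0,0,0]],"spin":[0,0,0,0,0]}'
python3 go.py 562.7 -87.8 214 49
```

```text
time_s: 17.35
ee_pos: [562.8, -88.1, 243.7]
ee_rot: [180.0, -0.0, 49.0]
force: [-0.4, -0.1, 0.9]
gripper_width: 53.3
gripper_force: 8.0
time_s: 17.85
ee_pos: [562.5, -88.0, 234.2]
ee_rot: [-180.0, 0.0, 49.0]
force: [0.4, 0.2, -0.5]
gripper_width: 53.4
gripper_force: 8.0
slide units [0.009 0.001 0.675] spin units -0.0 pos [562.5 -88.  234.2] [-180.    0.   49.] t 17.85
```

```bash
python3 -m jog '{"jaw":[45,45,45,45,45],"slide":[[0,0,0.1],[0,0,0.1],[0,0,0.1],[0,0,0],[0,0,0]],"spin":[0,0,0,0,0]}'
python3 -m jog '{"jaw":[45,45,45,45,45,45],"slide":[[0,0,0.1],[0,0,0.1],[0,0,0.08],[0,0,0.05],[0,0,0],[0,0,0]],"spin":[0,0,0,0,0,0]}'
```

```text
time_s: 18.35
ee_pos: [562.5, -87.9, 225.2]
ee_rot: [-180.0, -0.0, 49.0]
force: [-0.1, 0.4, 0.7]
gripper_width: 53.7
gripper_force: 8.0
time_s: 18.95
ee_pos: [562.6, -88.0, 215.5]
ee_rot: [180.0, -0.0, 49.0]
force: [0.8, -0.6, -0.5]
gripper_width: 53.7
gripper_force: 8.0
```

```bash
python3 -m jog '{"jaw":[45,45,45,58,64,68,68,68],"slide":[[0,0,0.06],[0,0,0],[0,0,0],[0,0,0],[0,0,0],[0,0,0],[0,0,0],[0,0,0]],"spin":[0,0,0,0,0,0,0,0]}'
python3 -m jog '{"jaw":[68,68,68,68,68,68,68,68],"slide":[[0,0,-0.3],[0,0,-0.9],[0,0,-0.8],[-1,0,0],[-1,0,0],[0,0,0],[0,0,0],[0,0,0]],"spin":[0,0,0,0,0,0,0,0]}'
python3 - <<'E'
from fit import *
m=env.camera_model("wrist");cv2.imwrite("pics/w9.png",env.grab_frame("wrist")[:,:,::-1]);pickle.dump(m,open("pics/w9.pkl","wb"))
E
```

```text
time_s: 19.75
ee_pos: [562.5, -88.0, 213.7]
ee_rot: [180.0, -0.0, 49.0]
force: [0.5, -0.3, 0.2]
gripper_width: 67.8
gripper_force: 0.0
time_s: 20.55
ee_pos: [523.7, -132.8, 273.9]
ee_rot: [180.0, -0.0, 49.0]
force: [-0.6, -0.5, -0.2]
gripper_width: 68.0
gripper_force: 0.0
```

View pics/w9.png

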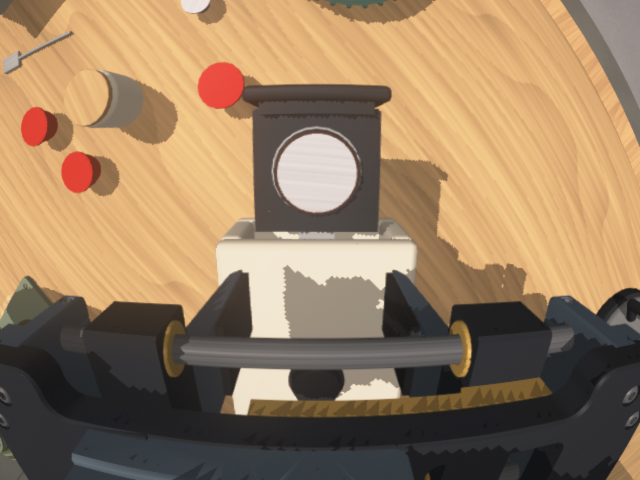

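The capsule sits in the seat, foil up, concentric at (317,173). I check its height by the foil's apparent radius (24.4 mm measured while held).

```bash
python3 - <<'E'
from fit import *
for z in (217,222):print(z,circ("w9",(265,370,120,145),z,0,500),circ("w9",(265,370,125,150),z,0,500))
m=pickle.load(open("pics/w9.pkl","rb"))
p=np.array([317.0,173.0])
print(plane("wrist",p,217,m))
E
python3 go.py 562.7 -87.8 235 49
```

```text
217 (array([562.21808913, -86.93513896,  26.45366824]), np.float64(0.8292499732120859), 420) (array([556.68201507, -70.85874302,   7.50837311]), np.float64(0.6231285475669712), 24)
222 (array([562.54323392, -86.61330195,  25.87070756]), np.float64(0.8096855638658145), 420) (array([557.14798591, -70.94674812,   7.39870652]), np.float64(0.6088496486510309), 24)
[562.66300242 -88.85467515 217.        ]
slide units [ 1.981e+00 -1.000e-03  1.293e+00] spin units 0.005 pos [ 523.7 -132.7  273.7] [180.  -0.  49.] t 20.6
```

```bash
python3 -m jog '{"jaw":[0,0,0,0,0,0,0,0,0,0],"slide":[[1,0,0],[0.98,0,0],[0,0,0],[0,0,0],[0,0,0.5],[0,0,0.5],[0,0,0.5],[0,0,0],[0,0,0],[0,0,0]],"spin":[0,0,0,0,0,0,0,0,0,0]}'
python3 -m jog '{"jaw":[0,0,0,0,0,0],"slide":[[0,0,0.1],[0,0,0.1],[0,0,0.1],[0,0,0.03],[0,0,0],[0,0,0]],"spin":[0,0,0,0,0,0]}'
```

```text
time_s: 21.6
ee_pos: [562.5, -88.8, 229.7]
ee_rot: [179.9, -0.1, 49.0]
force: [0.2, -0.2, -0.2]
gripper_width: 0.6
gripper_force: 0.0
time_s: 22.2
ee_pos: [562.2, -88.4, 218.8]
ee_rot: [180.0, -0.0, 49.0]
force: [0.4, 0.5, -0.2]
gripper_width: 0.6
gripper_force: 0.0
```

```bash
python3 -m jog '{"jaw":[0,0,0,0],"slide":[[0,0,0.03],[0,0,0.03],[0,0,0],[0,0,0]],"spin":[0,0,0,0]}'
python3 -m jog '{"jaw":[0,0,0],"slide":[[0,0,0.03],[0,0,0],[0,0,0]],"spin":[0,0,0]}'
```

```text
time_s: 22.6
ee_pos: [562.2, -88.4, 217.2]
ee_rot: [180.0, -0.0, 49.0]
force: [-0.1, -0.6, 2.4]
gripper_width: 0.5
gripper_force: 1.3
time_s: 22.9
ee_pos: [562.3, -88.4, 217.2]
ee_rot: [179.9, -0.0, 49.0]
force: [-2.5, 1.3, 6.6]
gripper_width: 0.7
gripper_force: 3.3
```

The foil resists firmly at 217.2 mm, so the rim is on the deck. Next I lift clear and go round to the front of the drawer.

```bash
python3 -m jog '{"jaw":[0,0,0,0,0,0,0,0,0,0],"slide":[[0,0,-0.5],[0,0,-0.8],[1,0,0],[1,0,0],[1,0,0],[0.1,0,0],[0,0,0.9],[0,0,0.9],[0,0,0.4],[0,0,0]],"spin":[0,0,0,0,0,0,0,0,0,0]}'
python3 -m jog '{"jaw":[0,0,0],"slide":[[0,0,0],[0,0,0],[0,0,0]],"spin":[0,0,0]}'
python3 go.py 598.1 -47 192 49
```

```text
time_s: 23.9
ee_pos: [621.7, -18.5, 187.0]
ee_rot: [-179.8, 0.2, 49.0]
force: [0.6, 0.1, -0.5]
gripper_width: 0.5
gripper_force: 0.0
time_s: 24.2
ee_pos: [623.8, -18.4, 190.5]
ee_rot: [179.9, -0.1, 49.0]
force: [0.5, -0.6, 0.2]
gripper_width: 0.4
gripper_force: 0.0
slide units [-1.283 -0.021 -0.053] spin units -0.001 pos [623.8 -18.4 190.5] [ 1.799e+02 -1.000e-01  4.900e+01] t 24.2
```

```bash
python3 -m jog '{"jaw":[0,0,0,0,0,0,0,0],"slide":[[-0.3,-0.02,0],[-0.2,0,0],[-0.1,0,0],[-0.05,0,0],[-0.05,0,0],[-0.05,0,0],[0,0,0],[0,0,0]],"spin":[0,0,0,0,0,0,0,0]}'
python3 -m jog '{"jaw":[0,0,0,0,0,0],"slide":[[-0.05,0,0],[-0.05,0,0],[-0.05,0,0],[-0.05,0,0],[0,0,0],[0,0,0]],"spin":[0,0,0,0,0,0]}'
```

```text
time_s: 25.0
ee_pos: [608.3, -34.4, 189.2]
ee_rot: [180.0, -0.1, 49.0]
force: [2.1, 2.3, 0.8]
gripper_width: 0.2
gripper_force: 1.5
time_s: 25.6
ee_pos: [603.9, -39.6, 189.1]
ee_rot: [180.0, 0.0, 49.0]
force: [0.7, 1.3, 2.3]
gripper_width: 0.6
gripper_force: 1.2
```

```bash
python3 -m jog '{"jaw":[0,0,0,0,0,0,0,0,0,0],"slide":[[-0.1,0,0],[-0.1,0,0],[-0.1,0,0],[-0.1,0,0],[-0.1,0,0],[-0.1,0,0],[-0.1,0,0],[-0.1,0,0],[-0.1,0,0],[-0.1,0,0]],"spin":[0,0,0,0,0,0,0,0,0,0]}'
python3 -m jog '{"jaw":[0,0,0,0,0,0,0,0],"slide":[[-0.1,0,0],[-0.1,0,0],[-0.1,0,0],[-0.1,0,0],[-0.1,0,0],[-0.08,0,0],[-0.05,0,0],[0,0,0]],"spin":[0,0,0,0,0,0,0,0]}'
python3 go.py 557.6 -93.7 189 49
```

```text
time_s: 26.6
ee_pos: [584.3, -62.1, 189.1]
ee_rot: [180.0, -0.0, 49.0]
force: [3.1, 4.1, 2.0]
gripper_width: 0.4
gripper_force: 2.5
time_s: 27.4
ee_pos: [572.5, -75.6, 189.2]
ee_rot: [180.0, -0.1, 49.0]
force: [4.7, 6.9, 1.5]
gripper_width: 0.7
gripper_force: 3.8
slide units [-0.783  0.02   0.004] spin units -0.003 pos [572.5 -75.6 189.2] [ 1.8e+02 -1.0e-01  4.9e+01] t 27.4
```

```bash
python3 -m jog '{"jaw":[0,0,0,0,0,0,0,0,0,0],"slide":[[-0.06,0,0],[-0.06,0,0],[-0.06,0,0],[-0.06,0,0],[-0.06,0,0],[-0.06,0,0],[-0.06,0,0],[-0.06,0,0],[-0.06,0,0],[-0.06,0,0]],"spin":[0,0,0,0,0,0,0,0,0,0]}'
python3 go.py 557.6 -93.7 189 49
python3 -m jog '{"jaw":[0,0,0,0],"slide":[[-0.04,0,0],[-0.03,0,0],[0,0,0],[0,0,0]],"spin":[0,0,0,0]}'
python3 go.py 557.6 -93.7 189 49
```

```text
time_s: 28.4
ee_pos: [561.2, -88.5, 189.2]
ee_rot: [180.0, -0.2, 49.0]
force: [5.8, 7.3, 1.8]
gripper_width: 0.8
gripper_force: 4.7
slide units [-0.21   0.022  0.005] spin units 0.0 pos [561.2 -88.5 189.2] [180.   -0.2  49. ] t 28.4
time_s: 28.8
ee_pos: [559.7, -90.3, 189.2]
ee_rot: [180.0, -0.2, 49.0]
force: [6.0, 6.7, 1.3]
gripper_width: 0.6
gripper_force: 4.4
slide units [-0.13   0.022  0.005] spin units -0.002 pos [559.7 -90.3 189.2] [180.   -0.2  49. ] t 28.8
```

```bash
for i in 1; do python3 -m jog '{"jaw":[0,0,0,0],"slide":[[-0.03,0,0],[-0.03,0,0],[-0.03,0,0],[0,0,0]],"spin":[0,0,0,0]}'; done
python3 -m jog '{"jaw":[0,0,0],"slide":[[-0.03,0,0],[0,0,0],[0,0,0]],"spin":[0,0,0]}'
python3 go.py 557.6 -93.7 189 49
```

```text
time_s: 29.2
ee_pos: [557.2, -93.1, 189.1]
ee_rot: [180.0, -0.1, 49.0]
force: [4.3, 5.1, 3.0]
gripper_width: 0.8
gripper_force: 3.1
time_s: 29.5
ee_pos: [557.3, -93.1, 189.2]
ee_rot: [180.0, -0.2, 49.0]
force: [4.5, 7.4, 1.8]
gripper_width: 0.2
gripper_force: 4.4
slide units [-0.008  0.022  0.005] spin units -0.002 pos [557.3 -93.1 189.2] [180.   -0.2  49. ] t 29.5
```

```bash
python3 -m jog '{"jaw":[0,0,0],"slide":[[-0.03,0,0],[0,0,0],[0,0,0]],"spin":[0,0,0]}'
python3 -m jog '{"jaw":[0,0,0],"slide":[[-0.03,0,0],[0,0,0],[0,0,0]],"spin":[0,0,0]}'
```

```text
time_s: 29.8
ee_pos: [557.3, -93.1, 189.2]
ee_rot: [180.0, -0.3, 49.0]
force: [6.2, 8.4, 1.2]
gripper_width: 0.7
gripper_force: 5.6
time_s: 30.1
ee_pos: [557.3, -93.1, 189.2]
ee_rot: [180.0, -0.4, 49.0]
force: [8.8, 11.3, -0.2]
gripper_width: 0.3
gripper_force: 6.7
```

Force rises to 14 N without motion, so the drawer is on its stop. I back off and check that it holds.

```bash
python3 -m jog '{"jaw":[0,0,0,0,0,0,0,0,0,0],"slide":[[0.1,0,0],[0.1,0,0],[0.2,0,0],[0.5,0,0],[1,0,0],[1,0,0],[0,0,-1],[0,0,-1],[0,0,-1],[0,0,-0.5]],"spin":[0,0,0,0,0,0,0,0,0,0]}'
python3 -m jog '{"jaw":[0,0,0,0,0,0,0,0,0,0],"slide":[[-1,0,-0.5],[-1,0,-0.5],[-1,0,0],[-1,0,0],[-1,0,0],[0,0,0],[0,0,0],[0,0,0],[0,0,0],[0,0,0]],"spin":[0,0,0,0,0,0,0,0,0,0]}'
python3 - <<'E'
from mach import *
m=env.camera_model("wrist");im=env.grab_frame("wrist")[:,:,::-1].copy();cv2.imwrite("pics/w10.png",im)
s=env.grab_frame("side")[:,:,::-1];c=cv2.resize(s[120:300,270:450],(400,400))
cv2.imwrite("pics/end.png",np.hstack([cv2.resize(im,(400,300))[:300],c[:300]]))
E
```

```text
time_s: 31.1
ee_pos: [613.2, -29.5, 296.5]
ee_rot: [179.8, -0.1, 49.0]
force: [0.0, 0.1, 0.2]
gripper_width: 0.9
gripper_force: 0.0
time_s: 32.1
ee_pos: [514.4, -142.4, 323.7]
ee_rot: [-180.0, 0.0, 49.1]
force: [-0.8, -1.2, -0.3]
gripper_width: 0.5
gripper_force: 0.0
```

View pics/end.png

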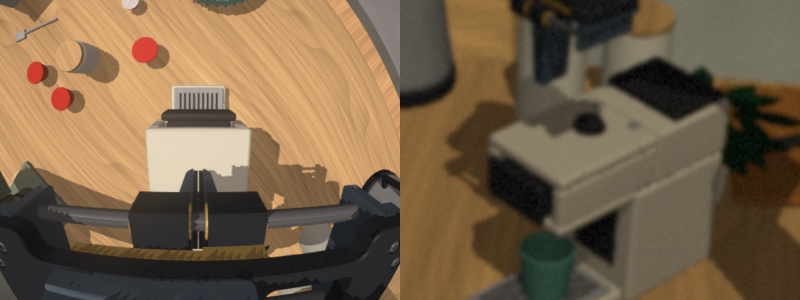

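The drawer is shut, with its plate flush at (200,118) in the left half, the button up at (590,123) in the right half, and the cup in place. The robot is clear, so I hand in.

```bash
python3 -c "
from workcell import env
print(env.job_done())"
```

```text
the job is handed in; nothing more can be done
None
```

I handed the job in at about 32 s with the large capsule seated foil up, the drawer latched shut, the button up and the arm clear; the highest force I read was about 14 N, and no verdict was returned.

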